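Clamp a reglued stamp with a click lever

ROBOT

A 7-joint arm with a two-finger parallel gripper is mounted at the origin on a cart in front of the work surface, level with it; the furniture and walls round the work are solid. World frame = base frame: x ahead of the robot, y to its left, z up, the work surface at z = 0. Lengths are in m, angles in rad, forces in N, time in s.
With the tool pointing down it reaches from about 0.35 to 0.9 m from the base axis. Payload 7.2 kg.
Tool frame: the origin (TCP) lies midway between the tips of the shut fingers; the grasp point (between the pads) lies 19 mm behind it; z points along the fingers, y is the line along which they close (so a half turn about z gives the same grasp; the last joint's range is limited). The gripper opens to 88 mm and grips with 3 to 60 N. Pads are 20 mm wide; open, the fingers measure 115 mm over their backs; the gripper's body (75 mm by 178 mm) begins 61 mm behind the grasp point.
Start: joints at [1.163, 0.411, -0.013, 1.596, 0.006, 1.134, -0.082], TCP at [0.208, -0.589, 0.223] pointing down, gripper open.
Joint ranges: [-2.95, 2.95], [-0.29, 1.99], [-1.47, 1.44], [0.14, 2.54], [-1.03, 4.17], [0.13, 1.85], [-2.86, 2.86]. Speed limits (rad/s): [2.39, 2.39, 3.01, 3.01, 3.14, 3.14, 3.14].

INTERFACE

Orientations are given as [roll, pitch, yaw] about the fixed x, y, z axes, in that order (R = Rz(yaw) Ry(pitch) Rx(roll)).
In Python, from workcell import robot, hand, solver, vision gives the robot as it stands. Calls block until the motion is done:
- robot.move_ptp(position, orientation): joint-space move of the TCP to a pose.
- robot.move_linear(position, velocity=0.15, ori=None, max_force=None): straight line of the TCP; ori=None keeps the orientation; velocity is the mean speed in m/s. With max_force (N) it stops when the force on the tool has changed by that much, and returns True; else False.
- robot.movej(angles): joint-space move.
- hand.open_jaws() and hand.close_gripper(effort=None): open the fingers fully, or close them until they stop; effort is the grip in N (None keeps the last).
- robot.wait(seconds).
- solver.solve_ik(position, orientation): joint angles nearest the present ones, or None.
- vision.grab_frame(name): name is "scene" or "top" or "wrist"; returns a dict with "color" (420x560x3 uint8, blue, green, red), "fovy" (degrees; the focal length in pixels is half the picture's height over the tangent of half this angle, whatever the lens; pixels are square), "cx", "cy" (the principal point, pixels), "R" (3x3) and "t" (3): a world point X has camera coordinates R X + t. Camera axes: x right, y down, z forward; pixel columns grow to the right and rows downward; lengths in m; the calibration is good to about 2 mm. A picture is of the moment at which its call begins. There is no depth.
A pose or a line that the arm cannot do raises robot.Unreachable and nothing moves.
- robot.hand_in(): hands the job in; it is judged then, once.
Readings, each from a call of its own:
- robot.read_clock(): time.
- robot.read_q(): joint angles.
- robot.read_joint_vel(): joint speeds.
- robot.read_tau(): joint torques, N m.
- robot.read_ee_pos(): TCP position.
- robot.read_tool_rot(): TCP orientation.
- robot.read_ft_force(): force on the tool from outside, world axes, zero at the start.
- robot.read_moment(): the same for the moment, N m.
- robot.read_width(): opening from 0.0 (shut) to 1.0 (fully open).
- robot.read_grip_force(): force on a finger pad.
Only numpy, scipy, OpenCV 4.12 (cv2) and the standard library are available. Lean on these libraries where they do the work, as an engineer would, in place of code of your own. Each camera call takes 0.05 s, during which the arm holds its last target. There are 200 camera calls.

TASK

The wooden block of the large rubber stamp has just been reglued. Stand it upright in the small blue glue clamp, square between the jaw and the fence, then pull the red-handled lever clockwise (seen from above) until it clicks over, giving way at its set force, stop there and let go: short of the click the joint is not pressed, and forced on after the click it is crushed. Leave the stamp held in the clamp and the things around it undisturbed.

Things in the scene. Friction and masses are not known exactly. Their poses are not given: they have to be found in the camera images.
- stamp: large wooden rubber stamp, loose, 0.02 to 0.045 kg: block 30 x 30 x 20 mm high, standing on its rubber face, under a round handle up to 16 mm across, from 20 to 53 mm height (grip it there, fingertips above the block). Origin: centre of the underside; z up, x and y square to the block's sides (all four alike).
- clamp: blue glue clamp, fixed on the table, place and yaw change. Plate 12 mm thick, x -42 to 66, y -150 to 40 mm in its frame; origin on the table under the stamp's place, z up. A rack drives the jaw (28 mm wide, top 30 mm above the table) in +y towards the fence and pushes the stamp there. Grey gear housing 32 mm, lever arm 54 mm, its handle 109 mm above the table.
- fence: fixed aluminium stop of the clamp, 46 mm wide (x), 12 mm thick (y), top 30 mm above the table; origin: middle of the lower edge of the face the stamp is pressed against, on the plate; axes as the clamp's; the stamp stands on its -y side.
- nest (a point): point on top of the plate (12 mm above the table) where the centre of the stamp's underside is when pressed against the fence, 15 mm in -y from its face; axes as the clamp's. Stand the stamp about 3 mm short of it (-y). The jaw's pad was left at a different setting each time: its face starts 6.5 to 28.5 mm clear of a stamp that touches the fence.
- pivot (a point): point on the lever's upright axis, 90 mm above the table, axes as the clamp's. The lever starts pointing about to -y and tightens clockwise from above, swinging towards -x. It needs 0.45 N m (5 to 6.5 N at the handle), stays where left, moves the jaw 24 mm per rad, and meets the stamp after 0.25 to 1.25 rad, where the load rises within about 0.1 rad to the click.
- grip (a point): centre of the red upright handle, 70 mm from the lever's axis, 90 mm above the table: a sleeve 16 mm across, 58 to 108 mm above the table, turning freely on its pin, so the hand need not turn. Click: at 0.85 N m (10 to 12 N here) the clutch slips at steady load for 0.24 rad (17 mm), stamp pressed with about 16 N; then it goes solid and overloads the stamp. The clamp locks itself when let go.
- ink_bottle: ink bottle, bystander, 44 mm across, 62 mm tall; origin: centre of the underside
- small_stamp: smaller rubber stamp, bystander, 22 x 22 x 53 mm; origin: centre of the underside
- ink_pad: closed blue ink pad, bystander, 77 x 54 x 16 mm; origin: centre of the underside
- eraser: blue-sleeved eraser lying flat, bystander, 43 x 19 x 12 mm; origin: centre of the underside
There are look-alikes about, which are no part of the job. What is shaped like the stamp but turquoise is not meant.

How it is judged:
On the way, in this order (a step that is already met when the one before it is completed fails the run):
1. the stamp stands upright in the clamp, between jaw and fence, not yet pressed (horizontal distance between stamp and nest below 0.016 m and z of stamp in the frame of nest between -0.003 and 0.003 m and angle between stamp's own z axis and vertical below 0.1 rad and contact force between fence and stamp below 6 N), for 0.2 s.
2. the lever has clicked: the stamp is pressed against the fence with the set force (contact force between fence and stamp above 12 N), for 0.3 s.
At the end, for the whole second after the job is handed in: the stamp stands upright (within 0.1 rad) on the clamp's plate, within 12 mm of the nest, square to the clamp (within 0.15 rad), at rest, and is pressed against the fence with 12 to 22 N by the clamp alone (contact force between fence and stamp between 12 and 22 N and horizontal distance between stamp and nest below 0.012 m and z of stamp in the frame of nest below 0.003 m and angle between stamp's own z axis and vertical below 0.1 rad and linear speed of stamp below 0.01 m/s and (angle between the x axis of stamp and the x axis of clamp, either way round below 0.15 rad or angle between the x axis of stamp and the y axis of clamp, either way round below 0.15 rad)); the robot touches nothing.
It fails at once if the stamp is crushed: pressed against the fence with more than 26 N (contact force between fence and stamp above 26 N).
It fails at once if a bystander is moved by more than 15 mm (distance of any of ink_bottle, small_stamp, ink_pad, eraser from where it was at the start of the episode above 0.015 m).
It also fails if it takes over 58 s, if anything falls off the work surface, if the arm or the gripper's body presses on something with over 40 N, if the wrist force passes 120 N, or if a joint passes its speed limit or range.

## Working session

There is one attempt and no reset: what is moved stays moved. The work goes in short steps, each a Python script; the robot and the scene stay as the last script left them, time stands still between calls to the robot, and variables do not carry over. Pictures are saved under pics/ and viewed, at most 10 in all, crops included, and the job is handed in when it is done.

```bash
ls; mkdir -p pics; cat > h.py <<'E'
import numpy as np, cv2
from workcell import robot, hand, solver, vision
def grab(n,save=None):
    f=vision.grab_frame(n)
    if save: cv2.imwrite('pics/'+save,f['color'])
    return f
def ray(f,u,v):
    h=f['color'].shape[0]; F=h/2/np.tan(np.radians(f['fovy'])/2)
    R=np.array(f['R']);t=np.array(f['t'])
    d=R.T@np.array([(u-f['cx'])/F,(v-f['cy'])/F,1]); return -R.T@t,d/np.linalg.norm(d)
def onz(f,u,v,z):
    o,d=ray(f,u,v); return o+d*(z-o[2])/d[2]
def proj(f,X):
    h=f['color'].shape[0]; F=h/2/np.tan(np.radians(f['fovy'])/2)
    c=np.array(f['R'])@np.array(X)+np.array(f['t']); return np.array([f['cx']+F*c[0]/c[2],f['cy']+F*c[1]/c[2]])
def tri(a,b):
    (o1,d1),(o2,d2)=a,b
    s=np.linalg.lstsq(np.array([d1,-d2]).T,o2-o1,rcond=None)[0]
    p,q=o1+s[0]*d1,o2+s[1]*d2; return (p+q)/2,np.linalg.norm(p-q)
E
python3 - <<'E'
from h import *
import pickle
fr={}
for n in('scene','top'):
    f=grab(n,n+'0.png');fr[n]=f
    print(n,f['fovy'],f['cx'],f['cy'],-np.array(f['R']).T@np.array(f['t']))
pickle.dump(fr,open('fr.pkl','wb'))
cv2.imwrite('pics/both.png',cv2.resize(np.vstack([fr['top']['color']]),(784,588)))
cv2.imwrite('pics/sc.png',cv2.resize(fr['scene']['color'],(784,588)))
print(robot.read_clock(),robot.read_tool_rot(),robot.read_ee_pos())
E
```

```text
pics
scene 44.18624530256294 282.2157459615571 208.86472533007193 [-0.57892755  0.99618213  0.84064409]
top 49.17419223118368 273.1798306380518 205.95874536212406 [0.3576244  0.06135633 1.32001234]
0.1 [-3.14015692e+00  9.04386123e-05  3.39769798e-01] [ 0.20811076 -0.58885575  0.22189431]
```

View pics/both.png

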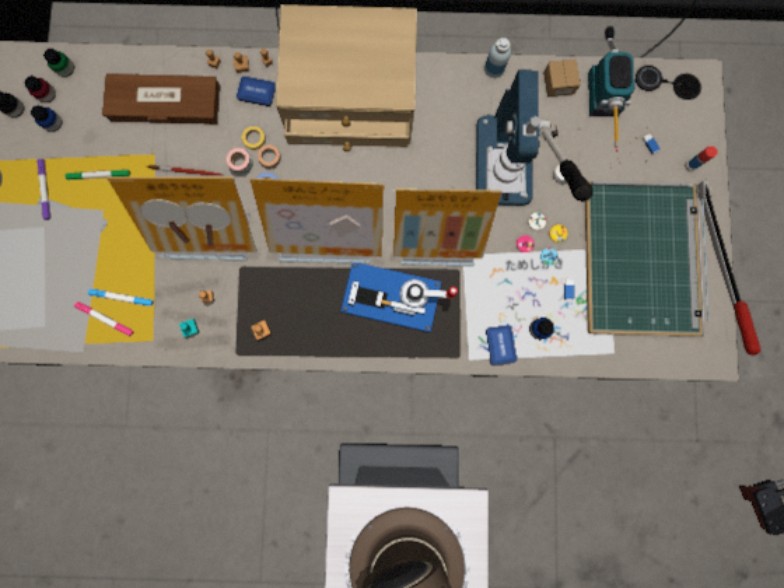

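View pics/sc.png

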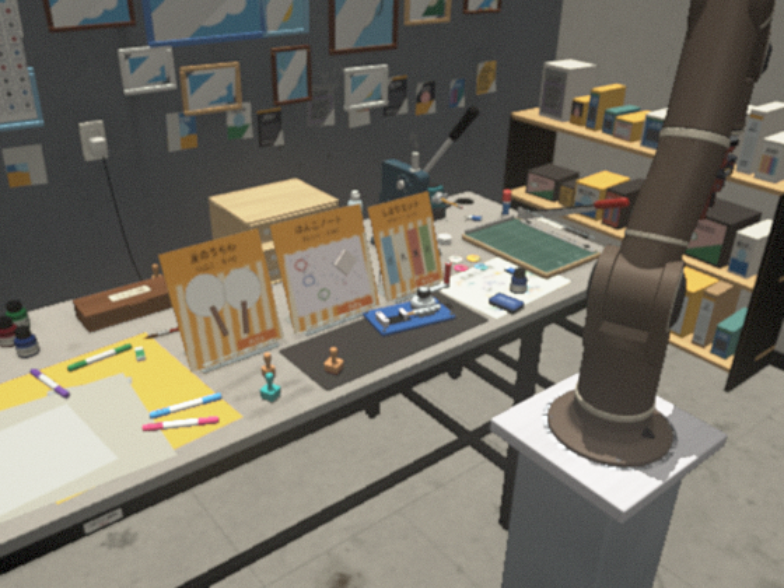

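Top view (upscaled by 1.4): candidates for the stamp are the wooden one on the dark mat (261,329), a smaller wooden one (207,296), a turquoise look-alike (189,328), and three wooden ones at the back (212,58), (240,62) and (265,56). By size and the description I choose (261,329). The clamp has its plate at (395,297), fence at (352,292), gear housing at (414,292) and red handle at (452,291), with boards standing behind it at row ~262.

```bash
cat > m1.py <<'E'
from h import *
import pickle
fr=pickle.load(open('fr.pkl','rb')); T,S=fr['top'],fr['scene']
def blobs(f,lo,hi,box,amin=8):
    x0,y0,x1,y1=box
    hsv=cv2.cvtColor(f['color'],cv2.COLOR_BGR2HSV); m=cv2.inRange(hsv,lo,hi)
    k=np.zeros_like(m);k[y0:y1,x0:x1]=m[y0:y1,x0:x1]
    n,l,s,c=cv2.connectedComponentsWithStats(k)
    return [(s[i].tolist(),c[i].round(1).tolist()) for i in range(1,n) if s[i,4]>=amin],k
print('woodT',blobs(T,(5,80,80),(20,255,255),(130,195,210,255))[0])
print('woodS',blobs(S,(5,80,80),(20,255,255),(180,245,255,275))[0])
print('redT',blobs(T,(0,120,60),(6,255,255),(300,190,340,230),3)[0],blobs(T,(172,120,60),(180,255,255),(300,190,340,230),3)[0])
print('redS',blobs(S,(0,90,40),(6,255,255),(305,180,330,215),3)[0],blobs(S,(172,90,40),(180,255,255),(305,180,330,215),3)[0])
b,m=blobs(T,(100,150,80),(125,255,255),(235,180,330,245),20);print('blueT',b)
r=cv2.minAreaRect(cv2.findNonZero(m));print(r)
for p in cv2.boxPoints(r): print(p,onz(T,*p,.012).round(4))
for n,p in dict(boardfootR=(480,264),boardfootL=(382,266),board2L=(270,264),pad=(501,344),bottle=(542,328),housing=(414,292)).items(): print(n,onz(T,p[0]/1.4,p[1]/1.4,.0).round(3))
a=cv2.resize(T['color'][180:255,125:245],(780,488),interpolation=cv2.INTER_CUBIC)
cv2.imwrite('pics/cropstamp.png',a)
E
python3 m1.py
```

```text
woodT [([142, 207, 10, 9, 74], [146.9, 211.1]), ([179, 228, 14, 15, 139], [185.7, 235.2])]
woodS [([180, 245, 5, 4, 12], [181.2, 246.1]), ([231, 247, 15, 20, 180], [237.8, 257.9]), ([187, 252, 9, 16, 77], [190.8, 260.1])]
redT [([319, 204, 8, 10, 43], [322.4, 208.5])] [([320, 210, 2, 2, 3], [320.7, 210.3])]
redS [([317, 188, 5, 14, 45], [319.0, 194.3])] [([324, 189, 6, 5, 14], [327.1, 190.8])]
blueT [([244, 188, 71, 49, 1471], [277.3, 211.6])]
((279.11749267578125, 211.58892822265625), (65.70730590820312, 37.146339416503906), 12.680383682250977)
[242.98813 222.49731] [0.497 0.146 0.012]
[251.14218 186.25699] [0.6031 0.126  0.012 ]
[315.24686 200.68054] [ 0.5657 -0.0602  0.012 ]
[307.0928  236.92087] [ 0.4604 -0.0383  0.012 ]
boardfootR [ 0.606 -0.142  0.   ]
boardfootL [0.596 0.063 0.   ]
board2L [0.594 0.297 0.   ]
pad [ 0.44  -0.185  0.   ]
bottle [ 0.475 -0.27   0.   ]
housing [ 0.543 -0.005  0.   ]
```

View pics/cropstamp.png

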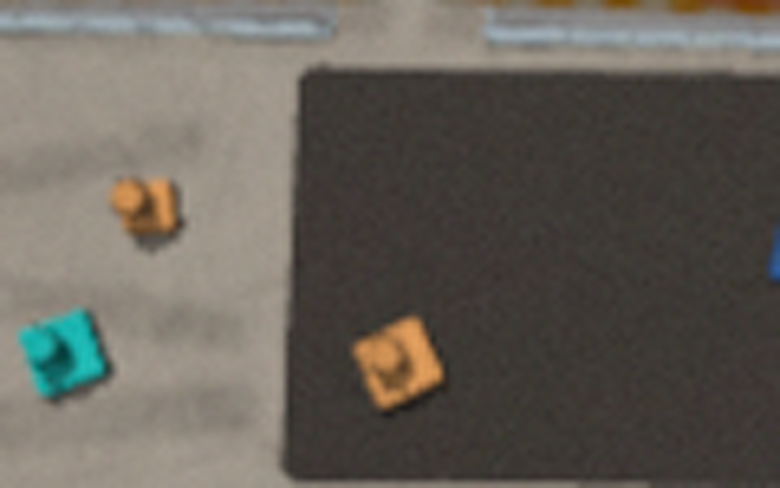

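The crop shows the large wooden stamp at crop (398,362), alone on the dark mat with its block turned about 27°. The smaller wooden one is at (147,205) and the turquoise one at (65,352).

```bash
cat >> h.py <<'E'
def down(yaw): return [np.pi,0,yaw]
E
cat > a.py <<'E'
from h import *
import pickle
fr=pickle.load(open('fr.pkl','rb')); T,S=fr['top'],fr['scene']
c=onz(T,186.3,235.6,.02); print('stamp',c, onz(S,238,262,.01))
print('handle top', tri(ray(T,125+390/6.5,180+345/6.5),ray(S,334/1.4,350/1.4)))
h=tri(ray(T,322.4,207.5),ray(S,319,188.5));print('red top',h)
robot.move_ptp([c[0],c[1],.22],down(.475))
w=grab('wrist','w1.png');pickle.dump(w,open('w1.pkl','wb'))
print('cam',-w['R'].T@w['t'],w['fovy'],robot.read_ee_pos(),robot.read_clock(), proj(w,[c[0],c[1],0.02]))
# second place: above the clamp
robot.move_ptp([.50,.05,.30],down(-.195))
w=grab('wrist','w2.png');pickle.dump(w,open('w2.pkl','wb'))
print('cam',-w['R'].T@w['t'],robot.read_ee_pos(),robot.read_clock())
a=[pickle.load(open(f'w{i}.pkl','rb'))['color'] for i in (1,2)]
cv2.imwrite('pics/w12.png',cv2.resize(np.vstack(a)[:,:],None,fx=.714,fy=.714,interpolation=cv2.INTER_AREA))
E
python3 a.py
```

```text
stamp [0.45469392 0.30465883 0.02      ] [0.45249152 0.30886097 0.01      ]
handle top (array([0.45900025, 0.3030481 , 0.04528635]), np.float64(0.0022086108336319375))
red top (array([ 0.53345317, -0.07063948,  0.10410424]), np.float64(0.0011035114698133204))
cam [0.51603085 0.334882   0.38277843] 58.938318594650895 [0.45517608 0.30400049 0.21992375] 3.3917 [272.33840603 187.44265111]
cam [0.56679342 0.0383965  0.46258461] [0.49965621 0.05185413 0.29958513] 4.4917
```

View pics/w12.png

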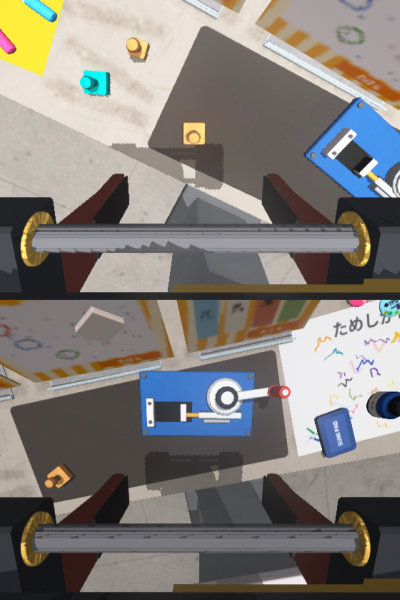

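W1 (upper half, scaled 0.714): the stamp is at (194,133). W2 (lower half): plate at (138–254, 370–435), fence at (152,412), jaw at (185,412), housing at (223,398), red handle at (284,392), with the boards just behind. Next I measure these at full resolution.

```bash
cat > b.py <<'E'
from h import *
import pickle
fr=pickle.load(open('fr.pkl','rb')); T,S=fr['top'],fr['scene']
w1,w2=[pickle.load(open(f'w{i}.pkl','rb')) for i in(1,2)]
def mask(f,lo,hi,box):
    x0,y0,x1,y1=box; k=np.zeros(f['color'].shape[:2],np.uint8)
    k[y0:y1,x0:x1]=cv2.inRange(cv2.cvtColor(f['color'],cv2.COLOR_BGR2HSV),lo,hi)[y0:y1,x0:x1]; return k
m=mask(w1,(8,60,90),(25,255,255),(245,160,300,215));r=cv2.minAreaRect(cv2.findNonZero(m));print('stamp',r)
for p in cv2.boxPoints(r): print(onz(w1,*p,.02).round(4))
m=mask(w2,(100,150,60),(125,255,255),(185,90,370,200));r=cv2.minAreaRect(cv2.findNonZero(m));print('plate',r)
q=np.array([onz(w2,*p,.012) for p in cv2.boxPoints(r)]);print(q.round(4), np.linalg.norm(q-np.roll(q,1,0),axis=1).round(4))
for n,(t,s) in dict(b2L=((250,178),(272,222)),b2R=((383,181),(365,205)),b3L=((397,190),(370,207)),b3R=((497,190),(434,193))).items(): print(n,tri(ray(T,t[0]/1.4,t[1]/1.4),ray(S,s[0]/1.4,s[1]/1.4)))
for yaw in(-.195,-.195+np.pi,-.195-np.pi): 
    print(yaw,[ (lambda q: None if q is None else np.round(q,2))(solver.solve_ik([.53,.1,z],down(yaw))) for z in(.04,.2)])
a=cv2.resize(w2['color'][90:200,185:415],(782,374),interpolation=cv2.INTER_CUBIC)
b=cv2.resize(w1['color'][155:220,220:330],(364,215),interpolation=cv2.INTER_CUBIC)
o=np.zeros((590,782,3),np.uint8);o[:374]=a;o[375:590,:364]=b;cv2.imwrite('pics/c2.png',o)
E
python3 b.py
```

```text
stamp ((271.5, 185.5), (33.0, 31.0), 90.0)
[0.4637 0.3272 0.02  ]
[0.4776 0.3002 0.02  ]
[0.4482 0.2849 0.02  ]
[0.4341 0.3125 0.02  ]
plate ((275.1099548339844, 144.8453826904297), (161.0399932861328, 89.722412109375), 0.5405101776123047)
[[ 0.5001  0.1515  0.012 ]
 [ 0.6029  0.1248  0.012 ]
 [ 0.5654 -0.0586  0.012 ]
 [ 0.4603 -0.043   0.012 ]] [0.1986 0.1062 0.1871 0.1062]
b2L (array([0.70031026, 0.29450766, 0.24205048]), np.float64(0.0030979154566192152))
b2R (array([0.69924651, 0.05779498, 0.23012177]), np.float64(0.01894210806060329))
b3L (array([0.69214528, 0.03863188, 0.22105304]), np.float64(0.0027011343896214657))
b3R (array([ 0.69022322, -0.14574717,  0.21865665]), np.float64(0.023201529894741568))
-0.195 [array([ 0.13,  0.56, -0.53,  1.94,  0.41,  0.75, -2.4 ]), array([ 0.22,  0.36, -0.63,  1.8 ,  0.24,  1.06, -2.26])]
2.9465926535897933 [array([ 0.57,  0.91, -1.25,  1.92,  0.98,  1.11,  0.28]), array([ 0.63,  0.63, -1.3 ,  1.78,  0.65,  1.25,  0.53])]
-3.336592653589793 [array([ 0.57,  0.91, -1.25,  1.92,  0.98,  1.11,  0.28]), array([ 0.63,  0.63, -1.3 ,  1.78,  0.65,  1.25,  0.53])]
```

View pics/c2.png

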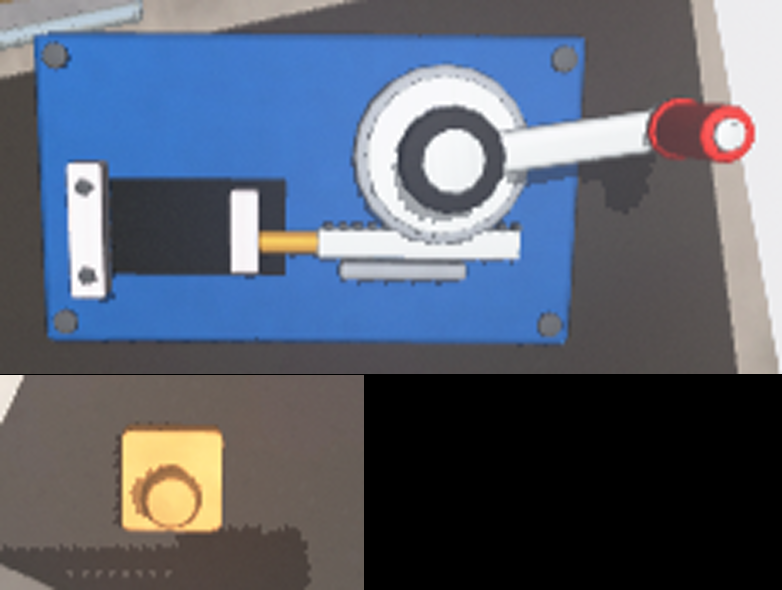

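The close crop gives the clamp clearly: plate corners (36,37), (584,40), (568,343) and (47,340), fence face foot at x≈112, jaw pad face at x≈231, housing cap at (454,160), handle top at (733,133). The stamp is square to the hand at yaw 0.475.

```bash
cat > c.py <<'E'
from h import *
import pickle
w1,w2=[pickle.load(open(f'w{i}.pkl','rb')) for i in(1,2)]
T=pickle.load(open('fr.pkl','rb'))['top']
P=lambda x,y,z: onz(w2,185+x/3.4,90+y/3.4,z)
q=np.array([P(36,37,.012),P(584,40,.012),P(568,343,.012),P(47,340,.012)])
L=np.array([[66,40],[66,-150],[-42,-150],[-42,40]])/1000
# rigid fit of the plate's corners
a=L-L.mean(0);b=q[:,:2]-q[:,:2].mean(0);yaw=np.arctan2((a[:,0]*b[:,1]-a[:,1]*b[:,0]).sum(),(a*b).sum())
R=np.array([[np.cos(yaw),-np.sin(yaw)],[np.sin(yaw),np.cos(yaw)]]);o=q[:,:2].mean(0)-R@L.mean(0)
print('clamp',o,yaw,'res mm',((R@L.T).T+o-q[:,:2]).round(4).tolist())
loc=lambda p:(R.T@(p[:2]-o)*1000).round(1)
print('fence foot',loc(P(112,178,.012)),loc(P(112,296,.012)),'fence top far edge',loc(P(67,163,.03)),loc(P(69,297,.03)),'near',loc(P(102,163,.03)),loc(P(105,297,.03)))
print('jaw top',[loc(P(x,y,.03)) for x,y in((231,190),(258,190),(231,273),(258,273))])
print('grip',loc(P(733,133,.109)),P(733,133,.109),[ (z,loc(P(454,160,z)),np.linalg.norm((P(733,133,.109)-P(454,160,z))[:2]).round(4)) for z in(.06,.07,.08,.09)])
print('handle w1',onz(w1,272,192.8,.053),'tri',tri(ray(w1,272,192.8),ray(T,125+390/6.5,180+345/6.5)))
E
python3 c.py
```

```text
clamp [0.52990196 0.0993783 ] -0.19836234398900007 res mm [[0.0015, 0.001], [0.001, -0.0014], [-0.0014, -0.0003], [-0.0011, 0.0007]]
fence foot [17.3 14.2] [-24.5  15.5] fence top far edge [23.4 26.5] [-22.   27.6] near [23.5 14.7] [-22.   15.2]
jaw top [array([ 14.8, -28.6]), array([ 14.8, -37.7]), array([-13.4, -28.4]), array([-13.3, -37.7])]
grip [  37.1 -170.3] [ 0.53269457 -0.07484775  0.109     ] [(0.06, array([  26.8, -100.1]), np.float64(0.0709)), (0.07, array([ 27.3, -98.9]), np.float64(0.072)), (0.08, array([ 27.8, -97.7]), np.float64(0.0731)), (0.09, array([ 28.4, -96.5]), np.float64(0.0742))]
handle w1 [0.45575297 0.30544183 0.053     ] tri (array([0.45746773, 0.30394814, 0.05329376]), np.float64(0.004490961243759533))
```

```bash
cat > d.py <<'E'
from h import *
import pickle
s=np.array([.4558,.3058])
robot.move_ptp([*s,.13],down(.475))
robot.move_linear([*s,.027],.08,max_force=8)
print(robot.read_ee_pos())
hand.close_gripper(15); print('w',robot.read_width(),robot.read_grip_force())
z0=robot.read_ee_pos()[2]
robot.move_linear([*s,.15],.12)
yaw=-.198;c,sn=np.cos(yaw),np.sin(yaw);R=np.array([[c,-sn],[sn,c]]);n=np.array([.5299,.0994])+R@[.0005,-.003]
robot.move_ptp([*n,.15],down(yaw))
print('w',robot.read_width(),robot.read_ee_pos(),z0,robot.read_clock())
w=grab('wrist');pickle.dump(w,open('w3.pkl','wb'));sc=grab('scene')
cv2.imwrite('pics/w3.png',np.vstack([w['color'][:270],cv2.resize(sc['color'][120:270,180:400],(560,382))[:320]]))
E
python3 d.py
```

```text
[0.45612669 0.30601757 0.02749754]
w 0.18033623772229013 14.999969496857375
w 0.17864336904180858 [0.52931238 0.09846534 0.15002108] 0.027017245826562356 10.3
```

View pics/w3.png

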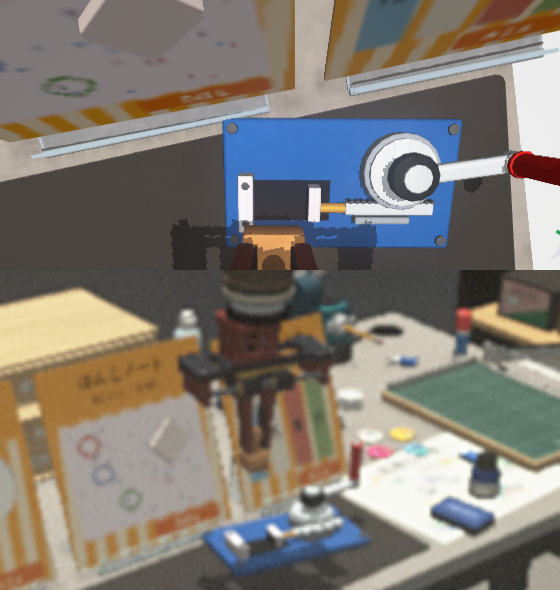

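The wrist view shows the stamp held straight above the clamp. The pad at (314,203) and fence at (245,200) leave a wide gap. The TCP stopped about 2 mm off, so I correct for that on the way down.

```bash
cat > e.py <<'E'
from h import *
import pickle
yaw=-.198;c,sn=np.cos(yaw),np.sin(yaw);R=np.array([[c,-sn],[sn,c]]);n=np.array([.5299,.0994])+R@[.0005,-.003]
robot.move_linear([*n,.065],.08); robot.wait(.3)
p=np.array(robot.read_ee_pos());print('err',p[:2]-n,p[2],robot.read_tool_rot())
k=n+(n-p[:2])
robot.move_linear([*k,.052],.04); robot.wait(.2); print(np.array(robot.read_ee_pos())[:2]-n)
f0=np.array(robot.read_ft_force())
hit=robot.move_linear([*k,.0375],.02,max_force=3);print(hit,robot.read_ee_pos(),np.array(robot.read_ft_force())-f0)
hand.open_jaws();robot.wait(.3)
p=np.array(robot.read_ee_pos());print(p,robot.read_width())
robot.move_linear([p[0],p[1],.15],.12)
robot.move_linear([.50,.05,.25],.2)
w=grab('wrist');pickle.dump(w,open('w4.pkl','wb'));print(robot.read_clock())
cv2.imwrite('pics/w4.png',cv2.resize(w['color'][60:220,170:430],(780,480),interpolation=cv2.INTER_CUBIC))
E
python3 e.py
```

```text
err [ 1.42147857e-04 -3.05540766e-05] 0.06526431124492596 [-3.14154229e+00 -4.48830860e-04 -1.98072920e-01]
[-1.14385919e-05  8.68610985e-05]
False [0.5297349  0.09644587 0.03757335] [ 0.85844089  0.06433113 -0.0634278 ]
[0.52966886 0.09641192 0.03750657] 0.9980449325128462
16.8083
```

View pics/w4.png

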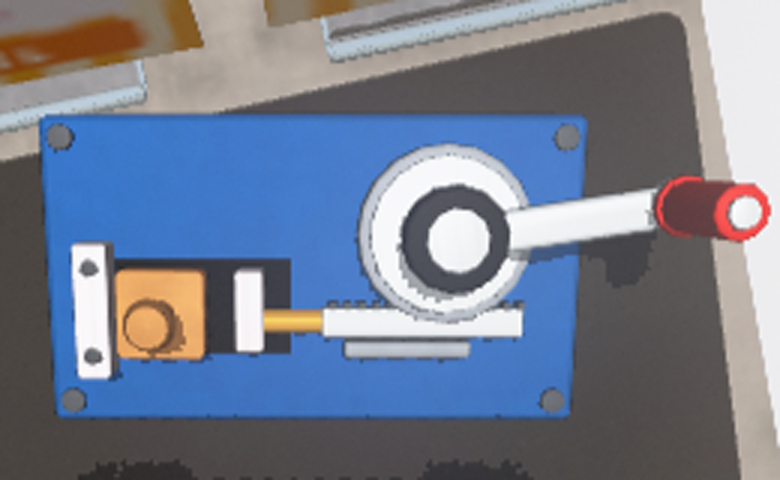

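The stamp stands square at (160,314), close to the fence, with the pad face at (236,310), so the placing is good. Next I take the handle and pivot from both wrist views and grip the handle.

```bash
cat > g.py <<'E'
from h import *
import pickle
w2,w4=[pickle.load(open(f'w{i}.pkl','rb')) for i in(2,4)]
T=pickle.load(open('fr.pkl','rb'))['top']
P2=lambda x,y:(w2,185+x/3.4,90+y/3.4);P4=lambda x,y:(w4,170+x/3,60+y/3)
yaw=-.198;c,sn=np.cos(yaw),np.sin(yaw);R=np.array([[c,-sn],[sn,c]]);o=np.array([.5299,.0994])
loc=lambda p:(R.T@(p[:2]-o)*1000).round(1)
g2,g4=onz(*P2(733,133),.109),onz(*P4(742,210),.109);g=(g2+g4)/2
print('grip',g2,g4,loc(g),'foot',loc(onz(*P4(683,205),.058)))
print('pivot z scan',[(z,loc(onz(*P2(454,160),z)),loc(onz(*P4(459,241),z))) for z in(.05,.06,.07,.08,.09)],tri(ray(*P2(454,160)),ray(T,414/1.4,291/1.4)))
for y in (1.11,1.11-np.pi):
  for a in (0,.4,.8,1.2):
    piv=o+R@[.0275,-.1]; v=g[:2]-piv; p=piv+np.array([[np.cos(a),np.sin(a)],[-np.sin(a),np.cos(a)]])@v
    q=solver.solve_ik([*p,.072],down(y)); print(y,a,p.round(3),None if q is None else np.round(q,2))
print(np.linalg.norm(v),robot.read_q())
E
python3 g.py
```

```text
grip [ 0.53269457 -0.07484775  0.109     ] [ 0.53349573 -0.07332788  0.109     ] [  37.3 -169.5] foot [  37.2 -169.5]
pivot z scan [(0.05, array([  26.2, -101.3]), array([  25.7, -101.5])), (0.06, array([  26.7, -100.1]), array([  26.4, -100.2])), (0.07, array([ 27.3, -98.9]), array([ 27. , -98.9])), (0.08, array([ 27.8, -97.8]), array([ 27.6, -97.6])), (0.09, array([ 28.3, -96.6]), array([ 28.2, -96.3]))] (array([ 0.53638178, -0.0027226 ,  0.06268498]), np.float64(0.002104591739214389))
1.11 0 [ 0.533 -0.074] [ 0.59  0.56 -0.72  1.92  0.48  0.85 -0.84]
1.11 0.4 [ 0.506 -0.067] [ 0.6   0.52 -0.72  1.98  0.47  0.81 -0.85]
1.11 0.8 [ 0.484 -0.05 ] [ 0.59  0.48 -0.73  2.04  0.45  0.79 -0.88]
1.11 1.2 [ 0.47  -0.026] [ 0.55  0.46 -0.75  2.07  0.45  0.77 -0.93]
-2.031592653589793 0 [ 0.533 -0.074] [-0.68  0.68  1.04  2.   -0.76  0.91 -2.84]
-2.031592653589793 0.4 [ 0.506 -0.067] [-0.72  0.63  1.04  2.06 -0.73  0.87 -2.85]
-2.031592653589793 0.8 [ 0.484 -0.05 ] [-0.87  0.75  1.25  2.12 -0.9   0.97 -2.7 ]
-2.031592653589793 1.2 [ 0.47  -0.026] [-0.93  0.72  1.26  2.16 -0.89  0.94 -2.75]
0.07015184942573856 [ 0.35170455  0.24099046 -0.64575953  1.81913073  0.15830238  1.13511153
 -2.11578492]
```

```bash
cat > k.py <<'E'
from h import *
yaw=-.198;c,sn=np.cos(yaw),np.sin(yaw);R=np.array([[c,-sn],[sn,c]]);o=np.array([.5299,.0994])
g=o+R@[.0373,-.1695]
robot.move_ptp([*g,.2],down(1.11)); robot.wait(.3)
robot.move_linear([*g,.074],.1,max_force=6); robot.wait(.3)
f0=np.array(robot.read_ft_force()); print(np.array(robot.read_ee_pos())-[*g,.074],f0)
np.save('f0.npy',f0)
hand.close_gripper(4);robot.wait(.2)
print(robot.read_width(),robot.read_grip_force(),np.array(robot.read_ft_force())-f0,robot.read_ee_pos(),robot.read_clock())
E
python3 k.py
```

```text
[ 0.00010567 -0.000115    0.0002422 ] [-0.89321618  0.12345813  1.09614348]
0.18087770746989595 4.001994207501411 [-2.32402448  0.94529218  0.49186231] [ 0.53259854 -0.0739517   0.07389159] 21.4083
```

The fingers closed to 15.9 mm on the 16 mm sleeve, so the handle is held. Now I turn the first part in coarse steps and log the tangential force.

```bash
cat > l.py <<'E'
from h import *
yaw=-.198;c,sn=np.cos(yaw),np.sin(yaw);R=np.array([[c,-sn],[sn,c]]);o=np.array([.5299,.0994])
piv=o+R@[.0268,-.0998]; v0=o+R@[.0373,-.1695]-piv; r=np.linalg.norm(v0); th0=np.arctan2(v0[1],v0[0]); f0=np.load('f0.npy')
def step(a,vel):
    t=th0-a; robot.move_linear([*(piv+r*np.array([np.cos(t),np.sin(t)])),.074],vel); robot.wait(.05)
    p=np.array(robot.read_ee_pos())[:2]-piv; t=np.arctan2(p[1],p[0]); f=(np.array(robot.read_ft_force())-f0)
    tang=np.array([-np.sin(t),np.cos(t)]); rad=np.array([np.cos(t),np.sin(t)])
    F=f[:2]@tang; aa=(th0-t+np.pi)%(2*np.pi)-np.pi
    print(f'cmd {a:.3f} act {aa:.3f} F {F:.1f} rad {f[:2]@rad:.1f} z {f[2]:.1f} r {np.linalg.norm(p)*1000:.1f} w {robot.read_width():.3f} t {robot.read_clock():.1f}'); return aa,F
E
python3 - <<'E'
from l import *
hand.close_gripper(25)
for a in np.arange(.04,.42,.06): step(a,.04)
E
```

```text
cmd 0.040 act 0.018 F 7.2 rad -1.5 z -6.0 r 70.2 w 0.177 t 21.9
cmd 0.100 act 0.082 F 6.2 rad -1.0 z -5.7 r 70.3 w 0.179 t 22.2
cmd 0.160 act 0.143 F 5.6 rad -3.3 z -6.1 r 70.3 w 0.176 t 22.5
cmd 0.220 act 0.205 F 5.4 rad -1.9 z -5.6 r 70.3 w 0.178 t 22.9
cmd 0.280 act 0.266 F 4.8 rad -2.8 z -5.4 r 70.4 w 0.178 t 23.2
cmd 0.340 act 0.327 F 5.5 rad -1.6 z -5.2 r 70.4 w 0.176 t 23.5
cmd 0.400 act 0.389 F 5.5 rad -2.9 z -6.1 r 70.5 w 0.178 t 23.8
```

```bash
python3 - <<'E'
from l import *
a=.4; ac=None
while a<1.3:
    a+=.02; aa,F=step(a,.03)
    if ac is None and F>9: ac=aa; print('load risen')
    if F>13.5: print('high, stop'); break
    if ac is not None and aa>ac+.10: break
robot.wait(.3); print(np.array(robot.read_ft_force())-f0)
E
```

```text
cmd 0.420 act 0.405 F 5.5 rad -1.2 z -6.6 r 70.4 w 0.177 t 24.1
cmd 0.440 act 0.424 F 6.7 rad -2.4 z -5.7 r 70.5 w 0.173 t 24.4
cmd 0.460 act 0.443 F 6.7 rad -2.0 z -5.7 r 70.5 w 0.177 t 24.7
cmd 0.480 act 0.463 F 6.8 rad -2.5 z -5.5 r 70.5 w 0.177 t 25.0
cmd 0.500 act 0.483 F 6.3 rad -3.2 z -5.4 r 70.5 w 0.181 t 25.3
cmd 0.520 act 0.503 F 6.3 rad -2.6 z -6.6 r 70.5 w 0.176 t 25.6
cmd 0.540 act 0.522 F 6.2 rad -3.1 z -5.5 r 70.5 w 0.178 t 25.9
cmd 0.560 act 0.542 F 6.6 rad -1.9 z -5.4 r 70.5 w 0.176 t 26.2
cmd 0.580 act 0.557 F 6.9 rad -2.6 z -6.6 r 70.5 w 0.177 t 26.5
cmd 0.600 act 0.564 F 10.6 rad -2.1 z -9.1 r 70.4 w 0.178 t 26.8
load risen
cmd 0.620 act 0.578 F 12.1 rad -4.0 z -9.6 r 70.4 w 0.172 t 27.1
cmd 0.640 act 0.597 F 11.4 rad -3.5 z -9.6 r 70.4 w 0.175 t 27.4
cmd 0.660 act 0.616 F 12.2 rad -2.9 z -10.0 r 70.4 w 0.181 t 27.7
cmd 0.680 act 0.636 F 11.8 rad -3.5 z -10.4 r 70.5 w 0.181 t 28.0
cmd 0.700 act 0.656 F 11.6 rad -3.1 z -8.6 r 70.5 w 0.172 t 28.3
cmd 0.720 act 0.675 F 12.1 rad -3.5 z -9.0 r 70.5 w 0.178 t 28.6
[10.40406558 -5.3419206  -9.56894985]
```

The load rose at 0.57 rad, as predicted from the pad gap, and has held a steady 12 N plateau for 0.1 rad: it has clicked. I release and look.

```bash
python3 - <<'E'
from h import *
hand.open_jaws();robot.wait(.2)
p=np.array(robot.read_ee_pos()); robot.move_linear([p[0],p[1],.2],.12)
robot.move_ptp([.50,.05,.25],down(-.198))
w=grab('wrist');t=grab('top');print(robot.read_clock(),robot.read_ft_force())
cv2.imwrite('pics/w5.png',np.vstack([cv2.resize(w['color'][60:220,170:430],(600,369)),cv2.resize(t['color'][180:270,100:440],(600,159))]))
E
```

```text
32.8333 [-1.63332142 -0.26661462  0.02564471]
```

View pics/w5.png

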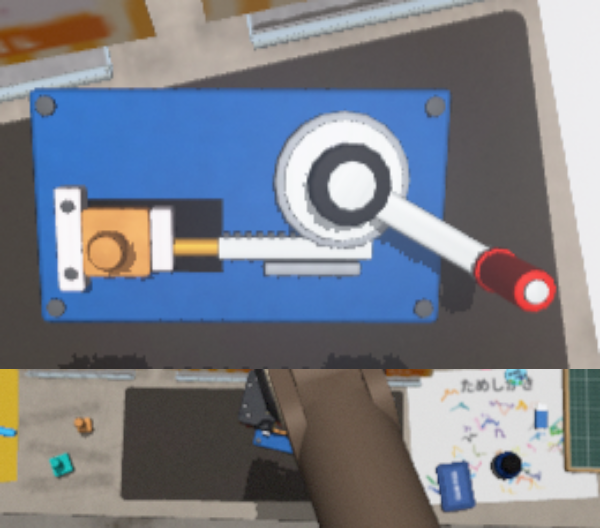

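The stamp at (116,242) is square between the fence and the pad at (161,240). The lever has swung to (537,291), the bystanders are in place, and the hand is clear.

```bash
python3 -c "
from h import *
print(robot.hand_in())"
```

```text
the job is handed in; nothing more can be done
None
```

The stamp stands square in the clamp, pressed against the fence; I stopped the lever about 0.1 rad into the 12 N click plateau and let go, the bystanders looked undisturbed, and I handed the job in at about 33 s (no verdict was returned).

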